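# Find the soft spring clip and send it to the return bin

### The job

One of the three blue spring clips has gone soft. Press their steel tongues straight down on the red rib at mid-span with about 10 N, hold for about a second and judge how far each gives (a sound one 3 to 4 mm, the soft one 9 to 10 mm), never pressing harder than 16 N; then pick up the soft clip by its base and set it down gently and upright in the steel return bin. Leave the sound clips and the other things where they stand.

Things in the scene. Friction and masses are not known exactly. Their poses are not given: they have to be found in the camera images.
- clip_a: one of 3 look-alike loose clips (0.35-0.5 kg); one of the 3, any, is soft. Origin: centre of underside, x along length, z up. Blue base 130 x 40 x 16 mm; cheeks at x -64 to -40 (34 wide, top z 65) hold a steel tongue 18 wide, 3 thick, level along +x: root x -42, free tip x +54. Red rib across it (8 in x, 22 in y) at mid-span x +6, y 0, top about z 58 +-5, differing per clip, unmeasured: find by touch
- clip_b: same shape, frame and size as clip_a. Applies to all three: pressed straight down on the rib, a sound tongue yields about 3 mm at 10 N (about 3.4 N/mm), the soft one about 9 mm (about 1.1 N/mm); fingertip contact adds about 1 mm of give at 10 N. It springs back when let go. The clip stays standing when pressed on the rib
- clip_c: same shape, frame and size as clip_a. Applies to all three: to carry one, straddle the tongue from above and grip the 40 mm wide base by its long sides near x -6 (balance point), fingertips almost on the worktop; the tongue (top up to z 65) then fits between the fingers. Set it down in the bin the same way
- bin: open-topped steel return bin, fixed, 240 (x) x 220 (y) x 70 mm high, walls and floor 3 mm (inner floor at z 3). Origin: centre of the underside; z up, x and y along its sides. Yellow front flap (shut) on the -x side, dark side lever with a red ball (ball centre at x -100, y +120, z 85), not needed here.
- bell: nickel bicycle bell, 56 dia x 43 high, bystander; origin centre of underside
- caster: black steel caster standing on its 58 x 58 plate, wheel up, 75 high, bystander; origin centre of underside
- tumbler: clear polycarbonate tumbler, 72 dia x 95 high, upright, bystander; origin centre of underside
- bumper: orange rubber bumper, 52 dia x 28 high, bystander; origin centre of underside
- telltale_clip_a (a joint): tell-tale of clip_a: yellow friction-held plunger, 10 mm dia, under its tongue at mid-span; its top starts 6 mm below the tongue. Value: how far the tongue has pushed it down, in m; 0 at the start and on a sound clip; 0.004 to 0.005 once the soft tongue has been pressed with 10 N. It stays down afterwards and marks the soft clip; push it only by pressing the rib
- telltale_clip_b (a joint): tell-tale of clip_b: yellow friction-held plunger, 10 mm dia, under its tongue at mid-span; its top starts 6 mm below the tongue. Value: how far the tongue has pushed it down, in m; 0 at the start and on a sound clip; 0.004 to 0.005 once the soft tongue has been pressed with 10 N. It stays down afterwards and marks the soft clip; push it only by pressing the rib
- telltale_clip_c (a joint): tell-tale of clip_c: yellow friction-held plunger, 10 mm dia, under its tongue at mid-span; its top starts 6 mm below the tongue. Value: how far the tongue has pushed it down, in m; 0 at the start and on a sound clip; 0.004 to 0.005 once the soft tongue has been pressed with 10 N. It stays down afterwards and marks the soft clip; push it only by pressing the rib
Not all that is in view belongs to the job. What is shaped like the clip_c but pink or white is not meant.

How it is judged:
On the way:
1. the soft clip's tongue is pressed at its mid-span rib with 8 to 12 N for half a second, deep enough to push its tell-tale (((value of joint telltale_clip_a above 0.0015 m and contact force between clip_a and the fingers between 8 and 12 N and z of the grasp point in the frame of clip_a above 0.045 m and x of the grasp point in the frame of clip_a between -0.006 and 0.018 m and y of the grasp point in the frame of clip_a between -0.012 and 0.012 m) or (value of joint telltale_clip_b above 0.0015 m and contact force between clip_b and the fingers between 8 and 12 N and z of the grasp point in the frame of clip_b above 0.045 m and x of the grasp point in the frame of clip_b between -0.006 and 0.018 m and y of the grasp point in the frame of clip_b between -0.012 and 0.012 m) or (value of joint telltale_clip_c above 0.0015 m and contact force between clip_c and the fingers between 8 and 12 N and z of the grasp point in the frame of clip_c above 0.045 m and x of the grasp point in the frame of clip_c between -0.006 and 0.018 m and y of the grasp point in the frame of clip_c between -0.012 and 0.012 m))), for 0.5 s.
At the end, for the whole second after the job is handed in: the soft clip (tell-tale pushed down over 1.5 mm) stands upright (within 0.15 rad), at rest, in the return bin with its underside at most 12 mm above the bin's; both sound clips (tell-tales up) stand upright (within 0.1 rad), within 3 cm of their starts (((value of joint telltale_clip_a above 0.0015 m and x of clip_a in the frame of bin between -0.115 and 0.115 m and y of clip_a in the frame of bin between -0.105 and 0.105 m and z of clip_a in the frame of bin below 0.012 m and angle between clip_a's own z axis and vertical below 0.15 rad and linear speed of clip_a below 0.02 m/s and value of joint each of telltale_clip_b, telltale_clip_c below 0.0015 m and distance of each of clip_b, clip_c from where it was at the start of the episode below 0.03 m and angle between each of clip_b, clip_c's own z axis and vertical below 0.1 rad) or (value of joint telltale_clip_b above 0.0015 m and x of clip_b in the frame of bin between -0.115 and 0.115 m and y of clip_b in the frame of bin between -0.105 and 0.105 m and z of clip_b in the frame of bin below 0.012 m and angle between clip_b's own z axis and vertical below 0.15 rad and linear speed of clip_b below 0.02 m/s and value of joint each of telltale_clip_a, telltale_clip_c below 0.0015 m and distance of each of clip_a, clip_c from where it was at the start of the episode below 0.03 m and angle between each of clip_a, clip_c's own z axis and vertical below 0.1 rad) or (value of joint telltale_clip_c above 0.0015 m and x of clip_c in the frame of bin between -0.115 and 0.115 m and y of clip_c in the frame of bin between -0.105 and 0.105 m and z of clip_c in the frame of bin below 0.012 m and angle between clip_c's own z axis and vertical below 0.15 rad and linear speed of clip_c below 0.02 m/s and value of joint each of telltale_clip_a, telltale_clip_b below 0.0015 m and distance of each of clip_a, clip_b from where it was at the start of the episode below 0.03 m and angle between each of clip_a, clip_b's own z axis and vertical below 0.1 rad))); the robot touches nothing.
It fails at once if a tongue is pressed with over 5 N well away from its red rib ((contact force between clip_a and the fingers above 5 N and z of the grasp point in the frame of clip_a above 0.045 m and (x of the grasp point in the frame of clip_a below -0.012 m or x of the grasp point in the frame of clip_a above 0.024 m)) or (contact force between clip_b and the fingers above 5 N and z of the grasp point in the frame of clip_b above 0.045 m and (x of the grasp point in the frame of clip_b below -0.012 m or x of the grasp point in the frame of clip_b above 0.024 m)) or (contact force between clip_c and the fingers above 5 N and z of the grasp point in the frame of clip_c above 0.045 m and (x of the grasp point in the frame of clip_c below -0.012 m or x of the grasp point in the frame of clip_c above 0.024 m))).
It fails at once if a clip's tongue is pressed with more than 16 N ((contact force between clip_a and the fingers above 16 N and z of the grasp point in the frame of clip_a above 0.045 m) or (contact force between clip_b and the fingers above 16 N and z of the grasp point in the frame of clip_b above 0.045 m) or (contact force between clip_c and the fingers above 16 N and z of the grasp point in the frame of clip_c above 0.045 m)).
It fails at once if a clip is dropped or thrown instead of set down ((linear speed of clip_a above 0.8 m/s and contact force between clip_a and the fingers below 0.5 N) or (linear speed of clip_b above 0.8 m/s and contact force between clip_b and the fingers below 0.5 N) or (linear speed of clip_c above 0.8 m/s and contact force between clip_c and the fingers below 0.5 N)).
It fails at once if a clip whose tell-tale is still up (sound, or not yet tested) is moved more than 3 cm ((distance of clip_a from where it was at the start of the episode above 0.03 m and value of joint telltale_clip_a below 0.0015 m) or (distance of clip_b from where it was at the start of the episode above 0.03 m and value of joint telltale_clip_b below 0.0015 m) or (distance of clip_c from where it was at the start of the episode above 0.03 m and value of joint telltale_clip_c below 0.0015 m)).
It fails at once if a bystander is moved more than 2 cm or tipped (distance of any of bell, caster, tumbler, bumper from where it was at the start of the episode above 0.02 m or angle between any of bell, caster, tumbler, bumper's own z axis and vertical above 0.3 rad).
It also fails if it takes over 72 s, if anything falls off the work surface, if the arm or the gripper's body presses on something with over 40 N, if the wrist force passes 120 N, or if a joint passes its speed limit or range.

### The arm

A 6-joint arm with a two-finger parallel gripper is mounted at the origin on the work surface. World frame = base frame: x ahead of the robot, y to its left, z up, the work surface at z = 0. Lengths are in m, angles in rad, forces in N, time in s.
With the tool pointing down it reaches from about 0.225 to 0.875 m from the base axis. Payload 3.4 kg.
Tool frame: the origin (TCP) lies between the finger pads; the fingertips stand 25 mm ahead of it and the grasp point (between the pads) lies 6 mm ahead of it; z points along the fingers, y is the line along which they close (so a half turn about z gives the same grasp; the last joint's range is limited). The gripper opens to 85 mm and grips with 20 to 120 N. Pads are 22 mm wide; open, the fingers measure 114 mm over their backs; the gripper's body (76 mm by 85 mm) begins 54 mm behind the grasp point. The pads swing forward as they close: fully open they stand 13 mm farther back than shut.
Start: joints at [1.005, 0.276, 1.505, -0, 1.361, -0.121], TCP at [0.247, 0.519, 0.256] pointing down, gripper open.
Joint ranges: [-2.89, 2.89], [-0.75, 2.08], [0.22, 2.7], [-1.18, 4.32], [0.11, 2.71], [-2.7, 2.7]. Speed limits (rad/s): [2.57, 2.57, 3.14, 3.14, 3.14, 3.14].

### API

Orientations are given as a unit quaternion [w, x, y, z].
In Python, from rig import manip, cams, ticket gives the robot as it stands.
- The arm moves only by the tool step_arm, never from a script. Its argument "increments" is a list of rows, each an object with "dp": the shift along the world's x, y, z each as a share of 0.2 m, from -1 to 1, a list of three; "yaw": the turn about the world's z as a share of 0.15 rad, from -1 to 1; "grip": the opening, from 0 (shut) to 1 (fully open). In form: [{"dp": [tx, ty, tz], "yaw": yaw, "grip": grip}, ...]. A call has 1 to 5 rows; each row shifts and turns the commanded pose from where the row before left it; what a row does not reach is not made up. A row lasts 1/8 s, in which the tool goes at most 62.5 mm and 10.7 degrees, less where a joint would pass 70% of its speed; a pose out of reach is approached as far as the arm can. A call with a number of a shift or a turn outside -1 to 1 is refused whole. A call with a gripper value outside its range is refused whole. The fingers move at their own pace and stop on an object; "squeeze" is the grip in N (left out, the last holds). Time passes only in rows, so rows that do not move let the fingers close. It gives the time, the measured TCP pose, the force, the opening and the grip force at its end, in the units of the state.
- manip.get_state(): the state, without advancing time (a new reading comes with each control period).
- cams.get_image(name): name is "side" or "top" or "wrist"; returns the picture (420x560x3 uint8, blue, green, red); there is no depth.
- cams.get_calibration(name): a dict with "fx", "fy", "cx", "cy" (pixels), "k1" (the pictures are not rectified: a ray, as slopes to the right and down, at radius r is drawn at 1 + k1 r^2 times it, then the intrinsics apply), "extrinsics" (4x4, takes a point from camera to world coordinates). Camera axes: x right, y up, looking along -z (the intrinsics and any distortion apply to the point x, -y, -z); pixel columns grow to the right and rows downward; lengths in m; the calibration is good to about 2 mm. A picture is of the moment at which its call begins: read the wrist's pose just before it. get_calibration takes no time and is no camera call; for the wrist camera it gives the pose at the moment of the call.
- ticket.sign_off(): hands the job in; it is judged then, once.
The state is a dict: "clock": time; "qpos": joint angles; "qd": joint speeds; "effort": joint torques, N m; "position": TCP position; "ee_rot": TCP orientation; "contact_force": force on the tool from outside, world axes, zero at the start; "moment": the same for the moment, N m; "width": finger opening in m; "gripper_force": force on a finger pad.
Only numpy, scipy, OpenCV 4.12 (cv2) and the standard library are available. Lean on these libraries where they do the work, as an engineer would, in place of code of your own. Each camera call takes 0.05 s, during which the arm holds its last target. There are 200 camera calls.

## Working session

There is one attempt and no reset: what is moved stays moved. The work goes in short steps, Python scripts to look and compute and a tool call to move; the robot and the scene stay as the last step left them, time stands still between calls to the robot, and variables do not carry over. Pictures are saved under pics/ and viewed, at most 10 in all, crops included, and the job is handed in when it is done.

Besides the shell and the picture viewer there is one more tool, called after "Call:" by a JSON object that holds its "name" and its "arguments". step_arm: Moves the arm, as the interface text tells. Shift numbers are shares of 0.2 m and turn numbers shares of 0.15 rad, none past 1 either way. Its arguments: {"type":"object","properties":{"increments":{"type":"array"},"squeeze":{"type":"number"}},"required":["increments"]}

```bash
mkdir -p pics; ls; cat > h.py <<'E'
import sys; sys.path.insert(0,'.')
import numpy as np, cv2
from rig import manip, cams, ticket
def ray(c,u,v):
    d=np.array([[ (u-c['cx'])/c['fx'],(v-c['cy'])/c['fy'] ]]); 
    x,y=d[0]; X,Y=x,y
    for _ in range(30):
        s=1+c['k1']*(X*X+Y*Y); X,Y=x/s,y/s
    E=np.array(c['extrinsics']); return E[:3,3],E[:3,:3]@np.array([X,-Y,-1.])
def onz(c,u,v,z):
    o,d=ray(c,u,v); return o+d*(z-o[2])/d[2]
def proj(c,p):
    E=np.array(c['extrinsics']); q=E[:3,:3].T@(np.array(p)-E[:3,3]); x,y=q[0]/-q[2],-q[1]/-q[2]
    s=1+c['k1']*(x*x+y*y); return c['fx']*x*s+c['cx'],c['fy']*y*s+c['cy']
def tri(rs):
    A=0;b=0
    for o,d in rs:
        d=d/np.linalg.norm(d);P=np.eye(3)-np.outer(d,d);A=A+P;b=b+P@o
    return np.linalg.solve(A,b)
E
python3 - <<'E'
from h import *
for n in['top','side']:
    i=cams.get_image(n);cv2.imwrite(f'pics/{n}0.png',i);c=cams.get_calibration(n);print(n,c['fx'],c['k1'],np.round(c['extrinsics'],3).tolist())
print(manip.get_state())
E
```

```text
pics
top 413.3876104346109 -0.04845285055437857 [[-0.02, 0.995, -0.1, 0.379], [-1.0, -0.022, -0.016, -0.006], [-0.018, 0.1, 0.995, 1.202], [0.0, 0.0, 0.0, 1.0]]
side 515.8724619586089 -0.18998950221599847 [[0.982, 0.119, -0.146, 0.305], [-0.187, 0.511, -0.839, -1.01], [-0.025, 0.851, 0.524, 0.678], [0.0, 0.0, 0.0, 1.0]]
{'clock': 0.1, 'qpos': array([ 1.00502489e+00,  2.76553765e-01,  1.50598877e+00, -3.61277437e-06,
        1.36072164e+00, -1.20991430e-01]), 'qd': array([ 0.00061451, -0.00101839, -0.00188721,  0.00124073, -0.00015612,
        0.00033756]), 'effort': array([ 2.30645266e-03, -4.17698658e+01, -2.46404493e+01, -4.16927160e-04,
        5.79271451e-03,  2.13844805e-05]), 'position': array([0.24717075, 0.51869288, 0.25552071]), 'ee_rot': array([-2.79714852e-04,  2.20560952e-01,  9.75372835e-01, -7.87565010e-04]), 'contact_force': array([ 0.14358686, -0.81794277, -0.01424397]), 'moment': array([0.01714791, 0.03890852, 0.0325873 ]), 'gripper_force': 0.0, 'width': 0.08553849955706551}
```

View pics/top0.png

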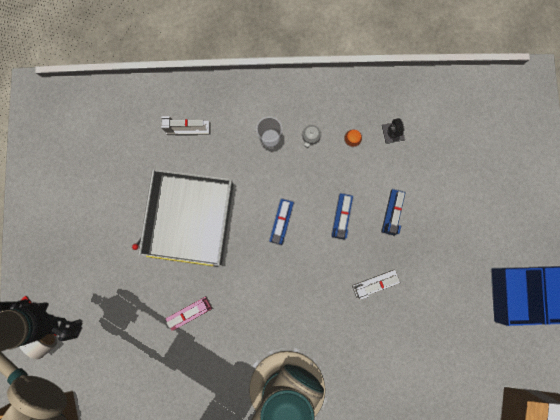

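View pics/side0.png

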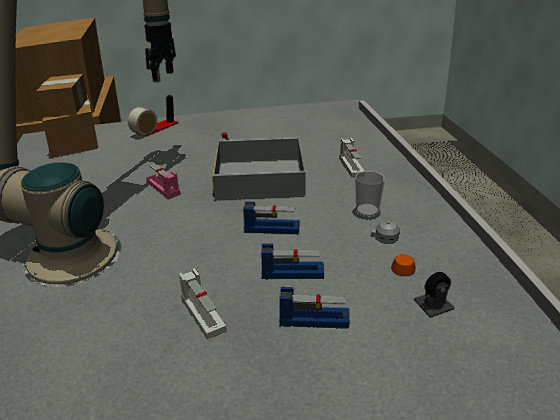

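Candidate clips in the top view are blue at (282,221), (343,216) and (394,212). In the side view they are at (271,218), (292,262) and (314,307). The look-alikes to leave are white at (186,126) and (377,284) and pink at (189,313). The blue ones match the description. Next I'll measure the ribs and axes.

```bash
python3 - <<'E'
from h import *
T=cv2.imread('pics/top0.png');S=cv2.imread('pics/side0.png');ct=cams.get_calibration('top');cs=cams.get_calibration('side')
def comps(m,amin):
    n,l,s,c=cv2.connectedComponentsWithStats(m.astype(np.uint8));return [(c[i],s[i],l==i) for i in range(1,n) if s[i,4]>=amin]
def red(i):
    h=cv2.cvtColor(i,cv2.COLOR_BGR2HSV);return ((h[...,0]<6)|(h[...,0]>174))&(h[...,1]>150)&(h[...,2]>90)
def blue(i):
    h=cv2.cvtColor(i,cv2.COLOR_BGR2HSV);return (abs(h[...,0].astype(int)-112)<14)&(h[...,1]>120)&(h[...,2]>35)
rt=comps(red(T),4);rs=comps(red(S),4)
near=lambda L,u,v:min(L,key=lambda a:np.hypot(a[0][0]-u,a[0][1]-v))
for n,a,b in[('1',(283,217),(277,211)),('2',(344,211),(297,254)),('3',(397,209),(319,301))]:
    p=near(rt,*a);q=near(rs,*b)
    P=tri([ray(ct,*p[0]),ray(cs,*q[0])]);
    m=(blue(T)).copy();w=np.zeros_like(m);w[a[1]-32:a[1]+35,a[0]-25:a[0]+25]=1
    m&=w;ys,xs=np.nonzero(m);R=cv2.minAreaRect(np.c_[xs,ys].astype(np.float32));bx=cv2.boxPoints(R)
    g=np.array([onz(ct,u,v,.016)[:2] for u,v in bx])
    e=[g[1]-g[0],g[2]-g[1]];e=max(e,key=np.linalg.norm)
    if e[0]<0:e=-e
    print(n,p[0],q[0],np.round(P,4),'rect c',g.mean(0).round(4),[round(float(np.linalg.norm(g[i+1]-g[i])),3) for i in(0,1)],'yaw',round(float(np.arctan2(e[1],e[0])),3))
E
```

```text
1 [281.45454545 217.90909091] [273.54545455 207.27272727] [0.4795 0.0059 0.0613] rect c [0.4737 0.0073] [0.126, 0.037] yaw -0.285
2 [344.3 212.4] [295. 252.] [ 0.4915 -0.1694  0.0547] rect c [ 0.4871 -0.1691] [0.124, 0.041] yaw -0.197
3 [397. 208.] [317.83333333 297.91666667] [ 0.5009 -0.3173  0.0537] rect c [ 0.4939 -0.3208] [0.125, 0.048] yaw -0.263
```

The text's clips are the three blue ones, and the rib heights agree with it. Moving above clip 1 with the fingers shut.

Call:
{"name": "step_arm", "arguments": {"increments": [{"dp": [0.09,-0.2,0],"yaw": 0.1,"grip": 0},{"dp": [0.09,-0.22,0],"yaw": 0.1,"grip": 0},{"dp": [0.1,-0.22,0],"yaw": 0.1,"grip": 0},{"dp": [0.1,-0.22,0],"yaw": 0.1,"grip": 0},{"dp": [0.1,-0.22,0],"yaw": 0.1,"grip": 0}]}}

```text
clock: 0.72
position: [0.3437, 0.3015, 0.256]
ee_rot: [-0.0, 0.183, 0.983, -0.0]
contact_force: [0.8, -0.2, -0.0]
width: 0.0004
gripper_force: 0.0
```

Call:
{"name": "step_arm", "arguments": {"increments": [{"dp": [0.1,-0.22,0],"yaw": 0.1,"grip": 0},{"dp": [0.1,-0.22,0],"yaw": 0.1,"grip": 0},{"dp": [0.1,-0.22,0],"yaw": 0.1,"grip": 0},{"dp": [0.1,-0.22,0],"yaw": 0.1,"grip": 0},{"dp": [0.1,-0.22,0],"yaw": 0.1,"grip": 0}]}}

```text
clock: 1.35
position: [0.4436, 0.0816, 0.2561]
ee_rot: [-0.0, 0.147, 0.989, 0.0]
contact_force: [-0.7, 0.2, -1.1]
width: 0.0002
gripper_force: 0.0
```

Call:
{"name": "step_arm", "arguments": {"increments": [{"dp": [0.1,-0.22,0],"yaw": 0.1,"grip": 0},{"dp": [0.08,-0.16,0],"yaw": 0,"grip": 0},{"dp": [0,0,0],"yaw": 0,"grip": 0},{"dp": [0,0,0],"yaw": 0,"grip": 0}]}}

```text
clock: 1.85
position: [0.4788, 0.0075, 0.2559]
ee_rot: [-0.001, 0.14, 0.99, 0.0]
contact_force: [-0.7, -0.7, 0.5]
width: 0.0
gripper_force: 0.0
```

```bash
python3 - <<'E'
from h import *
s=manip.get_state();print(s['position'],s['width'],s['contact_force'],s['ee_rot'],s['clock'])
c=cams.get_calibration('wrist');cv2.imwrite('pics/w1.png',cams.get_image('wrist'));print(c['fx'],np.round(c['extrinsics'],3).tolist())
print(proj(c,[.4795,.0059,.06]))
E
```

```text
[0.47878448 0.00750819 0.25590386] 6.882895290490739e-06 [-0.70777885 -0.6643587   0.45234631] [-8.08002245e-04  1.39631684e-01  9.90203107e-01  3.83831583e-04] 1.85
290.61514331645884 [[0.277, -0.912, -0.302, 0.4], [0.961, 0.263, 0.087, 0.03], [0.0, -0.315, 0.949, 0.374], [0.0, 0.0, 0.0, 1.0]]
(np.float64(277.7011508227053), np.float64(190.69066995513356))
```

View pics/w1.png

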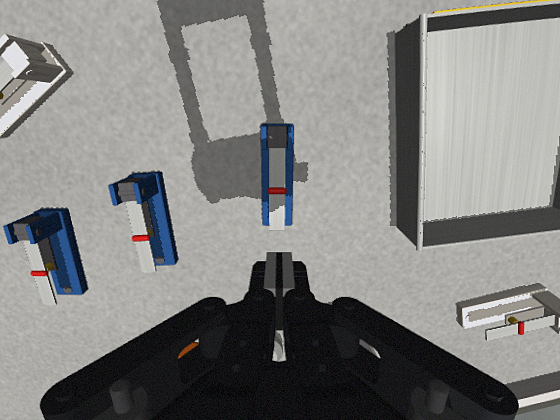

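The wrist view shows clip 1's rib at (277,190), within a pixel of the prediction. The other ribs are at (141,238) and (39,273), and the bin is on the right. Now I'll refine all the ribs and the bin with this view added.

```bash
python3 - <<'E'
from h import *
W=cv2.imread('pics/w1.png');c=cams.get_calibration('wrist');ct=cams.get_calibration('top');cs=cams.get_calibration('side')
h=cv2.cvtColor(W,cv2.COLOR_BGR2HSV);m=(((h[...,0]<6)|(h[...,0]>174))&(h[...,1]>150)&(h[...,2]>90)).astype(np.uint8)
n,l,s,cc=cv2.connectedComponentsWithStats(m)
O=[(281.45,217.91,273.55,207.27,277,190),(344.3,212.4,295,252,141,238),(397,208,317.8,297.9,39,273)]
for a in O:
    i=min(range(1,n),key=lambda i:np.hypot(cc[i][0]-a[4],cc[i][1]-a[5]));w=cc[i]
    R=[ray(ct,*a[:2]),ray(cs,*a[2:4]),ray(c,*w)]
    print(w.round(1),s[i].tolist(),'tri3',tri(R).round(4),'t+w',tri([R[0],R[2]]).round(4),'s+w',tri(R[1:]).round(4))
    hb=(abs(h[...,0].astype(int)-112)<14)&(h[...,1]>120);k=np.zeros_like(hb);k[int(w[1])-75:int(w[1])+60,int(w[0])-40:int(w[0])+55]=1
    ys,xs=np.nonzero(hb&k)
    g=np.array([onz(c,u,v,.016)[:2] for u,v in cv2.boxPoints(cv2.minAreaRect(np.c_[xs,ys].astype(np.float32)))])
    e=max([g[1]-g[0],g[2]-g[1]],key=np.linalg.norm);print('  rect',g.mean(0).round(4),[round(float(np.linalg.norm(g[i+1]-g[i])),3) for i in(0,1)],'yaw',round(float(np.arctan(e[1]/e[0])),3))
# bin: top rim corners in top view
T=cv2.imread('pics/top0.png')
for nm,cc_,pts in[('top',ct,[(153,172),(232,180),(223,265),(141,256)]),('side',cs,[(214,179),(305,175),(300,139),(216,142)])]:
    print(nm,[onz(cc_,*p,.07)[:2].round(3).tolist() for p in pts])
R=[[ray(ct,*p),ray(cs,*q)] for p,q in[((232,180),(305,175)),((153,172),(300,139)),((141,256),(216,142)),((223,265),(214,179))]]
P=np.array([tri(r) for r in R]);print(P.round(3),P.mean(0).round(3))
E
```

```text
[276.5 190.5] [268, 188, 18, 6, 104] tri3 [0.4791 0.0055 0.0614] t+w [0.4794 0.0054 0.0594] s+w [0.4789 0.0051 0.0617]
  rect [0.4729 0.007 ] [0.038, 0.127] yaw -0.265
[140.1 237.5] [132, 235, 17, 6, 94] tri3 [ 0.4912 -0.1697  0.055 ] t+w [ 0.4911 -0.1695  0.0556] s+w [ 0.4909 -0.17    0.0551]
  rect [ 0.4841 -0.1825] [0.072, 0.133] yaw -0.222
[ 38.4 273. ] [31, 271, 16, 5, 75] tri3 [ 0.5004 -0.3181  0.0553] t+w [ 0.4998 -0.3162  0.0583] s+w [ 0.5001 -0.3194  0.0556]
  rect [ 0.198  -0.2297] [0.0, 0.0] yaw nan
top [[0.616, 0.364], [0.588, 0.141], [0.353, 0.168], [0.381, 0.395]]
side [[0.355, 0.165], [0.585, 0.131], [0.625, 0.359], [0.381, 0.399]]
[[0.588 0.142 0.064]
 [0.622 0.365 0.067]
 [0.381 0.395 0.072]
 [0.354 0.168 0.068]] [0.486 0.267 0.068]<stdin>:13: RuntimeWarning: invalid value encountered in scalar divide
```

Call:
{"name": "step_arm", "arguments": {"increments": [{"dp": [0,-0.01,-0.2],"yaw": 0,"grip": 0},{"dp": [0,0,-0.25],"yaw": 0,"grip": 0},{"dp": [0,0,-0.25],"yaw": 0,"grip": 0},{"dp": [0,0,-0.1],"yaw": 0,"grip": 0},{"dp": [0,0,0],"yaw": 0,"grip": 0}]}}

```text
clock: 2.52
position: [0.4777, 0.0064, 0.095]
ee_rot: [-0.002, 0.139, 0.99, 0.0]
contact_force: [-0.1, 0.5, -0.0]
width: -0.0001
gripper_force: 0.0
```

Call:
{"name": "step_arm", "arguments": {"increments": [{"dp": [0,0,-0.01],"yaw": 0,"grip": 0},{"dp": [0,0,-0.01],"yaw": 0,"grip": 0},{"dp": [0,0,0],"yaw": 0,"grip": 0}]}}

```text
clock: 2.9
position: [0.4799, 0.0051, 0.0931]
ee_rot: [0.001, 0.139, 0.99, 0.0]
contact_force: [-0.3, -0.2, -0.1]
width: 0.0003
gripper_force: 0.0
```

Call:
{"name": "step_arm", "arguments": {"increments": [{"dp": [0,0,-0.01],"yaw": 0,"grip": 0},{"dp": [0,0,-0.01],"yaw": 0,"grip": 0},{"dp": [0,0,0],"yaw": 0,"grip": 0}]}}

```text
clock: 3.28
position: [0.4793, 0.0051, 0.0881]
ee_rot: [-0.0, 0.139, 0.99, 0.0]
contact_force: [-0.5, -0.2, 0.5]
width: -0.0002
gripper_force: 0.0
```

Call:
{"name": "step_arm", "arguments": {"increments": [{"dp": [0,0,-0.01],"yaw": 0,"grip": 0},{"dp": [0,0,0],"yaw": 0,"grip": 0}]}}

```text
clock: 3.52
position: [0.4796, 0.005, 0.0864]
ee_rot: [0.0, 0.139, 0.99, 0.0]
contact_force: [0.6, -0.6, 0.6]
width: 0.0003
gripper_force: 0.7
```

Call:
{"name": "step_arm", "arguments": {"increments": [{"dp": [0,0,-0.01],"yaw": 0,"grip": 0},{"dp": [0,0,0],"yaw": 0,"grip": 0}]}}

```text
clock: 3.78
position: [0.4798, 0.005, 0.0847]
ee_rot: [0.0, 0.139, 0.99, 0.0]
contact_force: [-0.7, 0.7, 5.8]
width: -0.0001
gripper_force: 2.8
```

Call:
{"name": "step_arm", "arguments": {"increments": [{"dp": [0,0,-0.005],"yaw": 0,"grip": 0},{"dp": [0,0,0],"yaw": 0,"grip": 0}]}}

```text
clock: 4.03
position: [0.4798, 0.005, 0.084]
ee_rot: [0.001, 0.139, 0.99, 0.0]
contact_force: [-0.8, 0.0, 7.7]
width: 0.0003
gripper_force: 3.7
```

Call:
{"name": "step_arm", "arguments": {"increments": [{"dp": [0,0,-0.005],"yaw": 0,"grip": 0},{"dp": [0,0,0],"yaw": 0,"grip": 0},{"dp": [0,0,0],"yaw": 0,"grip": 0},{"dp": [0,0,0],"yaw": 0,"grip": 0},{"dp": [0,0,0],"yaw": 0,"grip": 0}]}}

```text
clock: 4.65
position: [0.4799, 0.005, 0.0833]
ee_rot: [0.001, 0.139, 0.99, -0.0]
contact_force: [-0.8, 0.5, 9.4]
width: 0.0004
gripper_force: 4.6
```

Call:
{"name": "step_arm", "arguments": {"increments": [{"dp": [0,0,0],"yaw": 0,"grip": 0},{"dp": [0,0,0],"yaw": 0,"grip": 0},{"dp": [0,0,0],"yaw": 0,"grip": 0},{"dp": [0,0,0],"yaw": 0,"grip": 0}]}}

```text
clock: 5.15
position: [0.4798, 0.005, 0.0833]
ee_rot: [0.001, 0.139, 0.99, 0.0]
contact_force: [-0.6, -0.4, 9.3]
width: -0.0003
gripper_force: 4.6
```

Clip 1 gave about 3.5 mm at 9.4 N, so it is sound. On to clip 2.

Call:
{"name": "step_arm", "arguments": {"increments": [{"dp": [0,0,0.2],"yaw": 0,"grip": 0},{"dp": [0,0,0.1],"yaw": 0,"grip": 0},{"dp": [0.014,-0.2,0],"yaw": 0.25,"grip": 0},{"dp": [0.014,-0.24,0],"yaw": 0.25,"grip": 0},{"dp": [0.014,-0.24,0],"yaw": 0,"grip": 0}]}}

```text
clock: 5.78
position: [0.4877, -0.132, 0.1422]
ee_rot: [0.0, 0.102, 0.995, 0.0]
contact_force: [0.8, -0.3, -0.4]
width: -0.0002
gripper_force: 0.0
```

Call:
{"name": "step_arm", "arguments": {"increments": [{"dp": [0.014,-0.195,0],"yaw": 0,"grip": 0},{"dp": [0,0,0],"yaw": 0,"grip": 0},{"dp": [0,0,-0.17],"yaw": 0,"grip": 0},{"dp": [0,0,-0.1],"yaw": 0,"grip": 0},{"dp": [0,0,0],"yaw": 0,"grip": 0}]}}

```text
clock: 6.4
position: [0.489, -0.1683, 0.0867]
ee_rot: [-0.002, 0.102, 0.995, 0.001]
contact_force: [-0.5, 0.6, -0.2]
width: -0.0001
gripper_force: 0.0
```

```bash
python3 - <<'E'
from h import *
s=manip.get_state();print(s['position'],s['contact_force'],2*np.arctan2(s['ee_rot'][2],s['ee_rot'][1])-np.pi)
c=cams.get_calibration('wrist');cv2.imwrite('pics/w2.png',cams.get_image('wrist')[60:330,100:480])
E
```

```text
[ 0.48900433 -0.16830774  0.08671833] [-0.46376274  0.61990528 -0.20780248] -0.20421877081376705
```

View pics/w2.png

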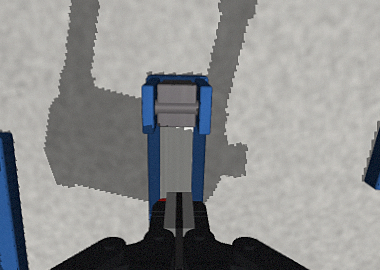

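The fingers sit over clip 2's rib, with a sliver of red at crop pixel (163,201), and line up with its axis. Pressing.

Call:
{"name": "step_arm", "arguments": {"increments": [{"dp": [0,0,-0.01],"yaw": 0,"grip": 0},{"dp": [0,0,-0.01],"yaw": 0,"grip": 0},{"dp": [0,0,0],"yaw": 0,"grip": 0}]}}

```text
clock: 6.82
position: [0.4908, -0.1699, 0.0847]
ee_rot: [0.0, 0.102, 0.995, -0.0]
contact_force: [-0.7, 0.2, 0.6]
width: 0.0002
gripper_force: 0.0
```

Call:
{"name": "step_arm", "arguments": {"increments": [{"dp": [0,0,-0.005],"yaw": 0,"grip": 0},{"dp": [0,0,0],"yaw": 0,"grip": 0}]}}

```text
clock: 7.08
position: [0.4906, -0.17, 0.0834]
ee_rot: [0.0, 0.102, 0.995, 0.0]
contact_force: [-0.4, -0.4, 0.2]
width: 0.0
gripper_force: 0.0
```

Call:
{"name": "step_arm", "arguments": {"increments": [{"dp": [0,0,-0.01],"yaw": 0,"grip": 0},{"dp": [0,0,0],"yaw": 0,"grip": 0}]}}

```text
clock: 7.32
position: [0.4905, -0.1699, 0.0811]
ee_rot: [-0.0, 0.102, 0.995, 0.0]
contact_force: [0.4, -0.1, 0.0]
width: 0.0001
gripper_force: 0.0
```

Call:
{"name": "step_arm", "arguments": {"increments": [{"dp": [0,0,-0.005],"yaw": 0,"grip": 0},{"dp": [0,0,0],"yaw": 0,"grip": 0}]}}

```text
clock: 7.58
position: [0.4906, -0.1699, 0.0803]
ee_rot: [0.0, 0.102, 0.995, 0.0]
contact_force: [-0.8, -0.3, 1.1]
width: -0.0002
gripper_force: 0.4
```

Call:
{"name": "step_arm", "arguments": {"increments": [{"dp": [0,0,-0.005],"yaw": 0,"grip": 0},{"dp": [0,0,0],"yaw": 0,"grip": 0}]}}

```text
clock: 7.82
position: [0.4907, -0.17, 0.0794]
ee_rot: [0.0, 0.102, 0.995, -0.0]
contact_force: [-0.3, 0.8, 1.1]
width: -0.0002
gripper_force: 0.8
```

Call:
{"name": "step_arm", "arguments": {"increments": [{"dp": [0,0,-0.01],"yaw": 0,"grip": 0},{"dp": [0,0,0],"yaw": 0,"grip": 0}]}}

```text
clock: 8.07
position: [0.4908, -0.17, 0.0775]
ee_rot: [0.0, 0.102, 0.995, -0.0]
contact_force: [-0.8, 0.5, 2.8]
width: -0.0003
gripper_force: 1.8
```

Call:
{"name": "step_arm", "arguments": {"increments": [{"dp": [0,0,-0.01],"yaw": 0,"grip": 0},{"dp": [0,0,0],"yaw": 0,"grip": 0}]}}

```text
clock: 8.32
position: [0.4908, -0.17, 0.0756]
ee_rot: [0.0, 0.102, 0.995, -0.0]
contact_force: [-0.8, 0.6, 5.7]
width: -0.0001
gripper_force: 2.7
```

Call:
{"name": "step_arm", "arguments": {"increments": [{"dp": [0,0,-0.01],"yaw": 0,"grip": 0},{"dp": [0,0,0],"yaw": 0,"grip": 0}]}}

```text
clock: 8.57
position: [0.4908, -0.17, 0.0738]
ee_rot: [0.0, 0.102, 0.995, -0.0]
contact_force: [-0.9, 0.5, 7.8]
width: -0.0003
gripper_force: 3.6
```

Call:
{"name": "step_arm", "arguments": {"increments": [{"dp": [0,0,-0.005],"yaw": 0,"grip": 0},{"dp": [0,0,0],"yaw": 0,"grip": 0}]}}

```text
clock: 8.82
position: [0.4908, -0.17, 0.073]
ee_rot: [0.0, 0.102, 0.995, -0.0]
contact_force: [-1.4, 1.0, 8.3]
width: 0.0001
gripper_force: 4.1
```

Call:
{"name": "step_arm", "arguments": {"increments": [{"dp": [0,0,-0.01],"yaw": 0,"grip": 0},{"dp": [0,0,0],"yaw": 0,"grip": 0},{"dp": [0,0,0],"yaw": 0,"grip": 0},{"dp": [0,0,0],"yaw": 0,"grip": 0},{"dp": [0,0,0],"yaw": 0,"grip": 0}]}}

```text
clock: 9.45
position: [0.4907, -0.17, 0.0712]
ee_rot: [0.0, 0.102, 0.995, -0.0]
contact_force: [-2.1, 1.2, 11.1]
width: 0.0002
gripper_force: 5.0
```

Call:
{"name": "step_arm", "arguments": {"increments": [{"dp": [0,0,0],"yaw": 0,"grip": 0},{"dp": [0,0,0],"yaw": 0,"grip": 0},{"dp": [0,0,0],"yaw": 0,"grip": 0},{"dp": [0,0,0],"yaw": 0,"grip": 0},{"dp": [0,0,0],"yaw": 0,"grip": 0}]}}

```text
clock: 10.07
position: [0.4907, -0.17, 0.0712]
ee_rot: [0.0, 0.102, 0.995, -0.0]
contact_force: [-2.1, 0.8, 9.5]
width: -0.0001
gripper_force: 5.0
```

Clip 2 gave about 10 mm at 10 N, so it is the soft one. I'll test clip 3 as well, as the task asks.

Call:
{"name": "step_arm", "arguments": {"increments": [{"dp": [0,0,0.15],"yaw": 0,"grip": 0},{"dp": [0,0,0.2],"yaw": 0,"grip": 0},{"dp": [0.012,-0.2,0],"yaw": -0.2,"grip": 0},{"dp": [0.012,-0.24,0],"yaw": -0.2,"grip": 0},{"dp": [0.012,-0.2,0],"yaw": 0,"grip": 0}]}}

```text
clock: 10.7
position: [0.4978, -0.2994, 0.14]
ee_rot: [-0.0, 0.132, 0.991, -0.0]
contact_force: [0.2, -0.6, 0.0]
width: -0.0
gripper_force: 0.0
```

Call:
{"name": "step_arm", "arguments": {"increments": [{"dp": [0.012,-0.098,0],"yaw": 0,"grip": 0},{"dp": [0,0,0],"yaw": 0,"grip": 0},{"dp": [0,0,-0.16],"yaw": 0,"grip": 0},{"dp": [0,0,-0.1],"yaw": 0,"grip": 0},{"dp": [0,0,0],"yaw": 0,"grip": 0}]}}

```text
clock: 11.32
position: [0.4989, -0.3147, 0.0867]
ee_rot: [-0.002, 0.131, 0.991, 0.002]
contact_force: [0.4, -0.1, 0.8]
width: -0.0004
gripper_force: 0.0
```

```bash
python3 - <<'E'
from h import *
s=manip.get_state();print(s['position'],s['contact_force'],2*np.arctan2(s['ee_rot'][2],s['ee_rot'][1])-np.pi)
cv2.imwrite('pics/w3.png',cams.get_image('wrist')[60:330,100:480])
E
```

```text
[ 0.49892409 -0.31468968  0.08669564] [ 0.40751319 -0.13271938  0.8358099 ] -0.2635664996528799
```

View pics/w3.png

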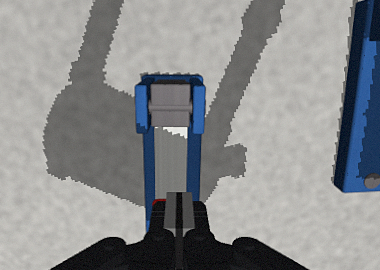

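The fingers sit over clip 3's rib, with red at crop pixel (158,201), about 4 px right of its axis. I'll nudge −y and press.

Call:
{"name": "step_arm", "arguments": {"increments": [{"dp": [0,-0.01,-0.01],"yaw": 0,"grip": 0},{"dp": [0,0,-0.005],"yaw": 0,"grip": 0},{"dp": [0,0,0],"yaw": 0,"grip": 0}]}}

```text
clock: 11.75
position: [0.5004, -0.3196, 0.0858]
ee_rot: [0.0, 0.132, 0.991, -0.0]
contact_force: [-0.1, 0.0, 0.2]
width: 0.0002
gripper_force: 0.0
```

Call:
{"name": "step_arm", "arguments": {"increments": [{"dp": [0,0,-0.01],"yaw": 0,"grip": 0},{"dp": [0,0,0],"yaw": 0,"grip": 0}]}}

```text
clock: 12.0
position: [0.5001, -0.3195, 0.0832]
ee_rot: [-0.0, 0.132, 0.991, 0.0]
contact_force: [0.2, 0.4, 0.4]
width: -0.0001
gripper_force: 0.0
```

Call:
{"name": "step_arm", "arguments": {"increments": [{"dp": [0,0,-0.01],"yaw": 0,"grip": 0},{"dp": [0,0,0],"yaw": 0,"grip": 0}]}}

```text
clock: 12.25
position: [0.5004, -0.3197, 0.0814]
ee_rot: [0.0, 0.132, 0.991, -0.0]
contact_force: [0.3, 0.7, 2.7]
width: 0.0
gripper_force: 0.8
```

Call:
{"name": "step_arm", "arguments": {"increments": [{"dp": [0,0,-0.005],"yaw": 0,"grip": 0},{"dp": [0,0,0],"yaw": 0,"grip": 0}]}}

```text
clock: 12.5
position: [0.5004, -0.3197, 0.0806]
ee_rot: [0.0, 0.132, 0.991, -0.0]
contact_force: [-0.6, 0.3, 3.0]
width: -0.0002
gripper_force: 1.7
```

Call:
{"name": "step_arm", "arguments": {"increments": [{"dp": [0,0,-0.01],"yaw": 0,"grip": 0},{"dp": [0,0,0],"yaw": 0,"grip": 0}]}}

```text
clock: 12.75
position: [0.5005, -0.3198, 0.0791]
ee_rot: [0.0, 0.132, 0.991, -0.0]
contact_force: [-1.5, 0.7, 7.0]
width: 0.0
gripper_force: 3.7
```

Call:
{"name": "step_arm", "arguments": {"increments": [{"dp": [0,0,-0.005],"yaw": 0,"grip": 0},{"dp": [0,0,0],"yaw": 0,"grip": 0},{"dp": [0,0,0],"yaw": 0,"grip": 0},{"dp": [0,0,0],"yaw": 0,"grip": 0},{"dp": [0,0,0],"yaw": 0,"grip": 0}]}}

```text
clock: 13.38
position: [0.5005, -0.3198, 0.0785]
ee_rot: [0.001, 0.132, 0.991, -0.0]
contact_force: [-0.9, 1.8, 9.2]
width: -0.0003
gripper_force: 4.4
```

Call:
{"name": "step_arm", "arguments": {"increments": [{"dp": [0,0,0],"yaw": 0,"grip": 0},{"dp": [0,0,0],"yaw": 0,"grip": 0},{"dp": [0,0,0],"yaw": 0,"grip": 0},{"dp": [0,0,0],"yaw": 0,"grip": 0}]}}

```text
clock: 13.88
position: [0.5005, -0.3198, 0.0785]
ee_rot: [0.001, 0.132, 0.991, -0.0]
contact_force: [-1.8, 1.1, 8.6]
width: 0.0001
gripper_force: 4.4
```

Clip 3 gave about 3.5 mm at 9 N, so it is sound too. Going back to clip 2 to pick it up.

Call:
{"name": "step_arm", "arguments": {"increments": [{"dp": [0,0,0.15],"yaw": 0,"grip": 0},{"dp": [0,0,0.2],"yaw": 0,"grip": 0},{"dp": [-0.027,0.2,0],"yaw": 0.2,"grip": 0},{"dp": [-0.027,0.24,0],"yaw": 0.2,"grip": 0.5},{"dp": [-0.027,0.2,0],"yaw": 0,"grip": 1}]}}

```text
clock: 14.5
position: [0.4832, -0.1898, 0.1468]
ee_rot: [-0.0, 0.102, 0.995, 0.0]
contact_force: [0.3, -0.0, 0.6]
width: 0.0359
gripper_force: 0.0
```

Call:
{"name": "step_arm", "arguments": {"increments": [{"dp": [-0.027,0.12,0],"yaw": 0,"grip": 1},{"dp": [0,0,0],"yaw": 0,"grip": 1},{"dp": [0,0,0],"yaw": 0,"grip": 1},{"dp": [0,0,0],"yaw": 0,"grip": 1}]}}

```text
clock: 15.0
position: [0.4791, -0.1688, 0.1473]
ee_rot: [0.0, 0.103, 0.995, -0.0]
contact_force: [-0.2, 0.9, -0.2]
width: 0.0854
gripper_force: 0.0
```

```bash
python3 - <<'E'
from h import *
s=manip.get_state();print(s['position'],s['width'],2*np.arctan2(s['ee_rot'][2],s['ee_rot'][1])-np.pi)
cv2.imwrite('pics/w4.png',cams.get_image('wrist'))
E
```

```text
[ 0.47914946 -0.16878524  0.14729112] 0.08541407648047611 -0.2058365976192924
```

View pics/w4.png

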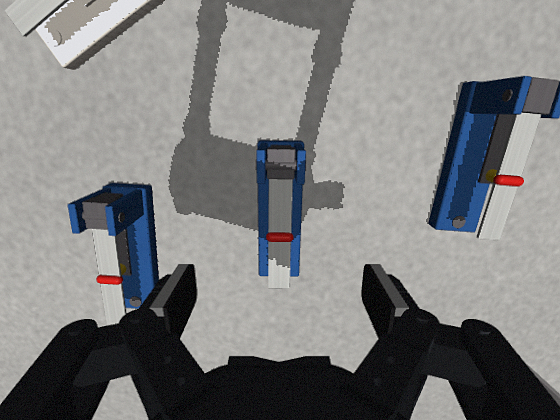

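The clip is centred at column 279 between the fingers (195 and 362) and aligned with them. Descending.

Call:
{"name": "step_arm", "arguments": {"increments": [{"dp": [0,0,-0.15],"yaw": 0,"grip": 1},{"dp": [0,0,-0.2],"yaw": 0,"grip": 1},{"dp": [0,0,-0.15],"yaw": 0,"grip": 1},{"dp": [0,0,-0.06],"yaw": 0,"grip": 1},{"dp": [0,0,0],"yaw": 0,"grip": 1}]}}

```text
clock: 15.68
position: [0.4786, -0.1679, 0.0349]
ee_rot: [-0.001, 0.103, 0.995, 0.0]
contact_force: [0.1, -0.5, -0.1]
width: 0.0852
gripper_force: 0.0
```

Call:
{"name": "step_arm", "arguments": {"increments": [{"dp": [0,0,-0.02],"yaw": 0,"grip": 1},{"dp": [0,0,-0.02],"yaw": 0,"grip": 1},{"dp": [0,0,0],"yaw": 0,"grip": 1}]}}

```text
clock: 16.05
position: [0.4787, -0.1675, 0.0276]
ee_rot: [0.0, 0.102, 0.995, -0.0]
contact_force: [-0.0, -0.8, -0.7]
width: 0.0855
gripper_force: 0.0
```

Call:
{"name": "step_arm", "arguments": {"increments": [{"dp": [0,0,0],"yaw": 0,"grip": 0.6},{"dp": [0,0,0],"yaw": 0,"grip": 0.5},{"dp": [0,0,0],"yaw": 0,"grip": 0.3},{"dp": [0,0,0],"yaw": 0,"grip": 0.3},{"dp": [0,0,0],"yaw": 0,"grip": 0.3}], "squeeze": 40}}

```text
clock: 16.68
position: [0.4787, -0.1678, 0.0278]
ee_rot: [0.0, 0.102, 0.995, -0.0]
contact_force: [-1.3, -1.5, 6.5]
width: 0.0388
gripper_force: 40.8
```

Call:
{"name": "step_arm", "arguments": {"increments": [{"dp": [0,0,0.05],"yaw": 0,"grip": 0.3},{"dp": [0,0,0.1],"yaw": 0,"grip": 0.3},{"dp": [0,0,0.15],"yaw": 0,"grip": 0.3},{"dp": [0,0,0.2],"yaw": 0,"grip": 0.3},{"dp": [0,0,0.2],"yaw": 0,"grip": 0.3}]}}

```text
clock: 17.3
position: [0.4778, -0.1668, 0.1678]
ee_rot: [-0.001, 0.102, 0.995, 0.001]
contact_force: [0.5, -0.0, -5.1]
width: 0.0393
gripper_force: 41.9
```

```bash
python3 - <<'E'
from h import *
s=manip.get_state();print(s['position'],s['width'],s['contact_force'],s['moment'],s['gripper_force'])
a=cams.get_image('side')[130:330,180:400];b=cams.get_image('wrist')[60:390,60:500]
a=cv2.resize(a,(363,330));cv2.imwrite('pics/s5.png',np.hstack([a,b])[:, :800])
E
```

```text
[ 0.4777587  -0.16679748  0.16779275] 0.03929112302931615 [ 0.47677374 -0.02471829 -5.10422513] [-0.0675157  -0.08346792  0.01364542] 41.90250813961029
```

View pics/s5.png

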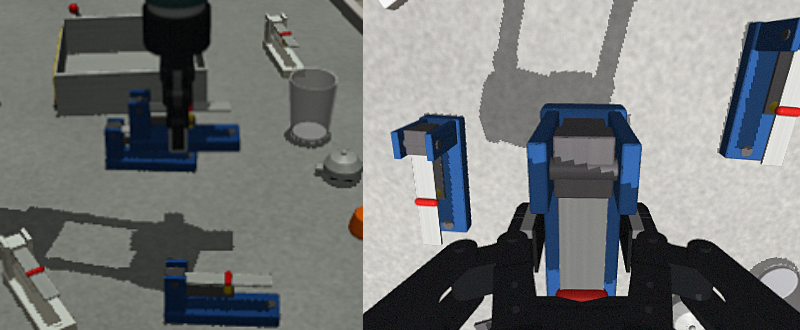

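The clip hangs level and centred in the fingers, and the sound clips are untouched. Carrying it to the bin.

Call:
{"name": "step_arm", "arguments": {"increments": [{"dp": [0,0.12,0],"yaw": 0.07,"grip": 0.3},{"dp": [0,0.18,0],"yaw": 0.07,"grip": 0.3},{"dp": [0,0.22,0],"yaw": 0.07,"grip": 0.3},{"dp": [0,0.22,0],"yaw": 0.07,"grip": 0.3},{"dp": [0,0.22,0],"yaw": 0.07,"grip": 0.3}]}}

```text
clock: 18.02
position: [0.4771, 0.0261, 0.1654]
ee_rot: [-0.002, 0.076, 0.997, 0.0]
contact_force: [0.1, -0.6, -5.6]
width: 0.0389
gripper_force: 42.0
```

Call:
{"name": "step_arm", "arguments": {"increments": [{"dp": [0,0.22,0],"yaw": 0.07,"grip": 0.3},{"dp": [0,0.22,0],"yaw": 0.07,"grip": 0.3},{"dp": [0.01,0.22,0],"yaw": 0.07,"grip": 0.3},{"dp": [0.01,0.22,0],"yaw": 0.07,"grip": 0.3},{"dp": [0,0.18,0],"yaw": 0,"grip": 0.3}]}}

```text
clock: 18.65
position: [0.4812, 0.238, 0.1651]
ee_rot: [-0.002, 0.055, 0.999, -0.0]
contact_force: [0.4, 0.4, -4.8]
width: 0.0387
gripper_force: 42.0
```

Call:
{"name": "step_arm", "arguments": {"increments": [{"dp": [0,0.12,0],"yaw": 0,"grip": 0.3},{"dp": [0,0,0],"yaw": 0,"grip": 0.3},{"dp": [0,0,0],"yaw": 0,"grip": 0.3}]}}

```text
clock: 19.02
position: [0.4815, 0.2597, 0.1658]
ee_rot: [-0.001, 0.055, 0.998, -0.001]
contact_force: [0.6, -0.6, -4.9]
width: 0.0387
gripper_force: 42.0
```

```bash
python3 - <<'E'
from h import *
s=manip.get_state();print(s['position'],s['width'],s['contact_force'],2*np.arctan2(s['ee_rot'][2],s['ee_rot'][1])-np.pi)
a=cams.get_image('top')[150:300,110:260];b=cams.get_image('wrist')
cv2.imwrite('pics/b6.png',np.hstack([cv2.resize(a,(330,330)),cv2.resize(b,(440,330))]))
E
```

```text
[0.48151636 0.25970088 0.16580437] 0.038690095636842 [ 0.64255303 -0.56032464 -4.94766816] -0.10996943306808937
```

View pics/b6.png

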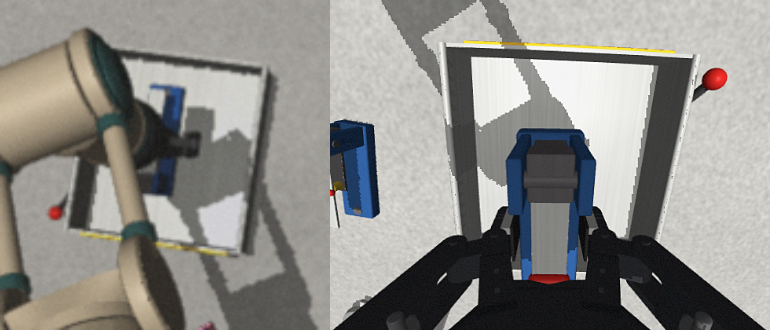

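The clip is inside the bin's outline, parallel to its walls and clear all round (wrist view, clip at column 550, walls at 445 and 695). Lowering.

Call:
{"name": "step_arm", "arguments": {"increments": [{"dp": [0,0.03,-0.1],"yaw": 0,"grip": 0.3},{"dp": [0,0,-0.18],"yaw": 0,"grip": 0.3},{"dp": [0,0,-0.18],"yaw": 0,"grip": 0.3},{"dp": [0,0,-0.14],"yaw": 0,"grip": 0.3},{"dp": [0,0,-0.03],"yaw": 0,"grip": 0.3}]}}

```text
clock: 19.75
position: [0.4813, 0.265, 0.0396]
ee_rot: [-0.002, 0.056, 0.998, -0.001]
contact_force: [0.0, -0.4, -5.2]
width: 0.0388
gripper_force: 42.0
```

Call:
{"name": "step_arm", "arguments": {"increments": [{"dp": [0,0,-0.01],"yaw": 0,"grip": 0.3},{"dp": [0,0,0],"yaw": 0,"grip": 0.3}]}}

```text
clock: 20.0
position: [0.4836, 0.2666, 0.0405]
ee_rot: [0.001, 0.055, 0.998, 0.001]
contact_force: [-0.3, -0.3, -5.2]
width: 0.0389
gripper_force: 42.0
```

Call:
{"name": "step_arm", "arguments": {"increments": [{"dp": [0,0,-0.01],"yaw": 0,"grip": 0.3},{"dp": [0,0,0],"yaw": 0,"grip": 0.3}]}}

```text
clock: 20.25
position: [0.4828, 0.2666, 0.0378]
ee_rot: [0.0, 0.055, 0.998, 0.0]
contact_force: [0.3, -0.2, -4.5]
width: 0.039
gripper_force: 42.0
```

Call:
{"name": "step_arm", "arguments": {"increments": [{"dp": [0,0,-0.01],"yaw": 0,"grip": 0.3},{"dp": [0,0,-0.01],"yaw": 0,"grip": 0.3},{"dp": [0,0,0],"yaw": 0,"grip": 0.3}]}}

```text
clock: 20.62
position: [0.4824, 0.2664, 0.0331]
ee_rot: [-0.0, 0.055, 0.998, -0.0]
contact_force: [-0.4, 0.1, -4.5]
width: 0.0388
gripper_force: 42.0
```

Call:
{"name": "step_arm", "arguments": {"increments": [{"dp": [0,0,-0.01],"yaw": 0,"grip": 0.3},{"dp": [0,0,0],"yaw": 0,"grip": 0.3}]}}

```text
clock: 20.88
position: [0.4825, 0.2664, 0.0311]
ee_rot: [-0.0, 0.055, 0.998, -0.0]
contact_force: [-0.3, 0.2, -4.5]
width: 0.0389
gripper_force: 42.0
```

Call:
{"name": "step_arm", "arguments": {"increments": [{"dp": [0,0,-0.005],"yaw": 0,"grip": 0.3},{"dp": [0,0,0],"yaw": 0,"grip": 0.3}]}}

```text
clock: 21.12
position: [0.4827, 0.2665, 0.0308]
ee_rot: [0.0, 0.055, 0.998, 0.0]
contact_force: [-0.9, -1.0, 1.6]
width: 0.0386
gripper_force: 42.6
```

Landed: the force went from −4.5 to +1.6 N. Releasing and rising.

Call:
{"name": "step_arm", "arguments": {"increments": [{"dp": [0,0,0],"yaw": 0,"grip": 0.55},{"dp": [0,0,0],"yaw": 0,"grip": 0.7},{"dp": [0,0,0],"yaw": 0,"grip": 0.95},{"dp": [0,0,0],"yaw": 0,"grip": 0.95},{"dp": [0,0,0],"yaw": 0,"grip": 0.95}]}}

```text
clock: 21.75
position: [0.4827, 0.2665, 0.0303]
ee_rot: [0.0, 0.055, 0.998, 0.0]
contact_force: [0.9, 0.7, 0.0]
width: 0.0811
gripper_force: 0.0
```

Call:
{"name": "step_arm", "arguments": {"increments": [{"dp": [0,0,0.05],"yaw": 0,"grip": 0.95},{"dp": [0,0,0.15],"yaw": 0,"grip": 0.95},{"dp": [0,0,0.25],"yaw": 0,"grip": 0.95},{"dp": [0,0,0.25],"yaw": 0,"grip": 0.95},{"dp": [0,0,0.2],"yaw": 0,"grip": 0.95}]}}

```text
clock: 22.38
position: [0.4829, 0.2666, 0.2134]
ee_rot: [0.001, 0.055, 0.998, 0.001]
contact_force: [0.6, 0.2, 0.2]
width: 0.0809
gripper_force: 0.0
```

Call:
{"name": "step_arm", "arguments": {"increments": [{"dp": [0,0,0.1],"yaw": 0,"grip": 0.95},{"dp": [0,0,0],"yaw": 0,"grip": 0.95},{"dp": [0,0,0],"yaw": 0,"grip": 0.95}]}}

```text
clock: 22.75
position: [0.4819, 0.2662, 0.2295]
ee_rot: [-0.001, 0.055, 0.998, -0.0]
contact_force: [-1.0, -0.4, 0.1]
width: 0.0809
gripper_force: 0.0
```

```bash
python3 - <<'E'
from h import *
s=manip.get_state();print(s['position'],s['contact_force'],s['clock'])
a=cams.get_image('side')[100:350,170:450];b=cams.get_image('wrist')
cv2.imwrite('pics/e7.png',np.hstack([cv2.resize(a,(360,321)),cv2.resize(b,(428,321))]))
E
```

```text
[0.48192798 0.26620283 0.22954793] [-0.9583752  -0.35854647  0.13886524] 22.75
```

View pics/e7.png

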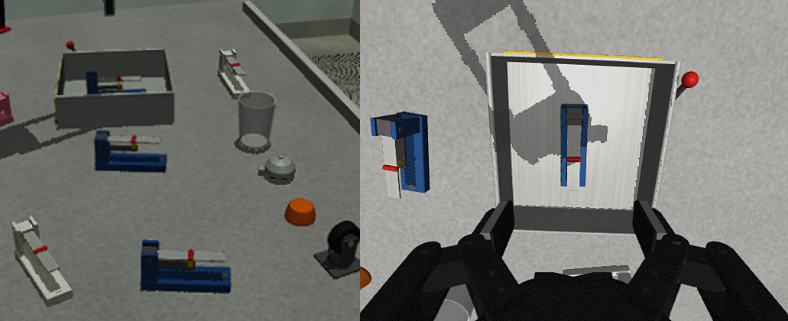

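The soft clip stands upright in the middle of the bin (573,145). The sound clips and bystanders are in place, and the gripper is clear.

```bash
python3 -c "
from h import *
print(ticket.sign_off())"
```

```text
the job is handed in; nothing more can be done
None
```

The middle clip was the soft one (about 10 mm at 10 N; the other two gave about 3.5 mm at 9 N); it now stands upright in the return bin, the sound clips and bystanders were left in place, and the job was handed in at about 23 s.

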